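Shut and lock the gear-well panel of a test chassis

TASK

Push the sliding access panel on the test chassis fully shut over the gear well, then set a fingertip in the slot of its round quarter-turn fastener and turn it clockwise (seen from above) as far as it goes, so that the panel is locked shut. Only push with the fingers: grip nothing, leave the brass crank and the loose parts lying about alone, and finish with the hand clear of everything.

Things in the scene. Friction and masses are not known exactly. Their poses are not given: they have to be found in the camera images.
- chassis: Test chassis, an aluminium box fixed to the bench: 220 (its x) by 360 (its y) by 60 mm high; origin at the centre of its underside, z up; place and yaw vary. The panel slides on its flat deck (60 mm up) between two rails 12 mm high along y; a stop rail 12 mm high lies at y = 111 to 118 mm. The deck behind the panel, to y = -180 mm, is free but for the tuning knob in its +x corner.
- panel (a joint): How far the panel is open, in m: 0 = fully shut at its stop, at most 0.065; starts 0.035 to 0.06. The panel is a grey-painted steel slab 130 (chassis x) by 140 (chassis y) by 18 mm thick, sliding on the deck along chassis y; it shuts towards chassis +y and cannot be lifted. It takes about 6 N to slide and stays where it is left.
- push_face (a point): Centre of the panel's rear end face (130 mm wide, 18 mm high, facing chassis -y), 9 mm above the deck; moves with the panel. Pushing here towards chassis +y shuts the panel. Axes parallel to the chassis axes.
- fastener (a joint): Angle of the quarter-turn fastener, rad: 0 unlocked (slot along chassis x, across the panel), growing clockwise seen from above to its hard stop at 1.571 = locked (slot along chassis y). Starts 0 to 0.3. Turns stiffly (0.05 N m) and stays where left.
- slot (a point): Centre of the slot's floor, on the turning axis, 84 mm above the bench; x axis along the slot, z up; turns with the fastener. The fastener is a round black dial 76 mm across on the panel, cut across by one straight brass-lined slot 28 mm wide, 18 mm deep, 71 mm long, open at both ends and on top. The axis is 60 mm towards chassis +y from the panel's rear end face.
- slot_walls: The two brass side walls of the slot (2 mm thick, 17 mm high) that the fingertip presses on to turn the fastener; origin at the centre of the slot floor, same axes as the slot.
- crank (a joint): Angle of the small brass crank at the chassis +y end, rad, 0 at the start: it drives the drum dial through gears and turns easily. Its axis is level along chassis y, at chassis x = 22 mm, 45 mm above the bench; arm 39 mm, its handle reaching to chassis y = 222 mm. To be left alone.
- valve: Bystander: radio valve standing on the bench, black base, glass, silver top; 40 mm across, 76 mm high; origin at the centre of its underside.
- tuning_knob: Bystander: black bakelite tuning knob, 34 mm across, 21 mm high, lying loose on the chassis deck in its -y, +x corner; origin at the centre of its underside.
- pointer_carrier: Bystander: mahogany dial pointer carrier, a bar 22 by 75 by 16 mm with a thin brass pointer up to 46 mm high, loose on the bench; origin at the centre of its underside.
- spring_clamp: Bystander: heavy steel spring clamp, about 60 by 132 mm, 26 mm high, lying on the bench; origin at the centre of its underside.
- keeper (a point): Centre of the top of the steel keeper post on the deck, 12 mm thick, 24 mm high. A flat tongue, 92 mm long from the fastener's axis, square to the slot, 1 to 6 mm above the panel, points to chassis +y when unlocked; with the panel shut it turns in beside this post and keeps the panel from opening. With the panel open it strikes the post and cannot turn fully.
- drum_top (a point): Highest point of the drum dial (76 mm across its gear, axis level along chassis y, chassis y = 129 to 167 mm), 38 mm above the deck beyond the stop rail. Not part of the work.

How it is judged:
By the outcome, as a careful person would: the job done as asked, in the order asked, and still so for the second after the job is handed in, with the robot touching nothing.
It also fails if it takes over 45 s, if anything falls off the work surface, if the arm or the gripper's body presses on something with over 40 N, if the wrist force passes 120 N, or if a joint passes its speed limit or range.

ROBOT

A 6-joint arm with a two-finger parallel gripper is mounted at the origin on the work surface. World frame = base frame: x ahead of the robot, y to its left, z up, the work surface at z = 0. Lengths are in mm, angles in rad, forces in N, time in s.
With the tool pointing down it reaches from about 300 to 775 mm from the base axis. Payload 14.6 kg.
Tool frame: the origin (TCP) lies between the finger pads; the fingertips stand 25 mm ahead of it and the grasp point (between the pads) lies 6 mm ahead of it; z points along the fingers, x is the direction in which the jaws open and shut, and the axes are right-handed (so a half turn about z gives the same grasp; the last joint's range is limited). The gripper opens to 94 mm and grips with 3 to 60 N. Pads are 16 mm wide; open, the fingers measure 119 mm over their backs; the gripper's body (75 mm by 177 mm) begins 78 mm behind the grasp point.
Start: joints at [1.228, 0.3, 1.521, -0, 1.321, -0.067], TCP at [149.772, 529.205, 230.446] pointing down, gripper open.
Joint ranges: [-3.03, 3.03], [-0.79, 2.21], [0.23, 2.52], [-1.04, 4.18], [0, 3.07], [-2.55, 2.55]. Speed limits (rad/s): [2.22, 2.22, 2.57, 3.14, 3.14, 3.14].

INTERFACE

Orientations are given as [roll, pitch, yaw] about the fixed x, y, z axes, in that order (R = Rz(yaw) Ry(pitch) Rx(roll)).
In Python, from cell import manip gives the robot as it stands.
- The arm moves only by the tool apply_moves, never from a script. Its argument "series" is a list of rows, each a list of 3 entries, a list of its own where there are three numbers: the shift along the world's x, y, z in cm, then the turn, a rotation vector about the world's x, y, z in rad, then the opening in per cent of the stroke, from 0 (shut) to 100 (fully open). A call has exactly 10 rows; each row is the pose to reach, as a shift and turn from the pose commanded when the call began; what a row does not reach only later rows make up. A row lasts 1/8 s, in which the tool goes at most 62.5 mm and 10.7 degrees, less where a joint would pass 70% of its speed; a pose out of reach is approached as far as the arm can. A call with a gripper value outside its range is refused whole. The fingers move at their own pace and stop on an object; "grip_force" is the grip in N (left out, the last holds). Time passes only in rows, so rows that repeat a pose let the fingers close, or fill a call up. It gives the time, the measured TCP pose, the force and the opening at its end, in the units of the state.
- manip.read_state(): the state, without advancing time (a new reading comes with each control period).
- manip.camera(name): name is "scene" or "top"; returns (picture, depth): 480x640x3 uint8, red, green, blue; 480x640 float32, mm along the optical axis (not along the pixel's ray), 0 where there is no reading.
- manip.camera_info(name): a dict with "intrinsics" (3x3 intrinsics, pixels), "extrinsics" (4x4, takes a point from world to camera coordinates). Camera axes: x right, y down, z forward; pixel columns grow to the right and rows downward; lengths in mm; the calibration is good to about 2 mm. A picture is of the moment at which its call begins. camera_info takes no time and is no camera call.
- manip.sign_off(): hands the job in, once; it reports no verdict.
The state is a dict: "clock": time; "joints": joint angles; "qd": joint speeds; "effort": joint torques, N m; "eef_pos": TCP position; "eef_rot": TCP orientation; "wrist_force": force on the tool from outside, world axes, zero at the start; "moment": the same for the moment, N m; "finger_gap": finger opening in mm.
Only numpy, scipy, OpenCV 4.12 (cv2) and the standard library are available. Lean on these libraries where they do the work, as an engineer would, in place of code of your own. Each camera call takes 0.05 s, during which the arm holds its last target.

## Working session

There is one attempt and no reset: what is moved stays moved. The work goes in short steps, Python scripts to look and compute and a tool call to move; the robot and the scene stay as the last step left them, time stands still between calls to the robot, and variables do not carry over. Pictures are saved under pics/ and viewed, and the job is handed in when it is done.

Besides the shell and the picture viewer there is one more tool, called after ">>>" as name(argument=value, ...), one argument or row to a line, values as JSON. apply_moves: Moves the arm, as the interface text tells. Its arguments: {"type":"object","properties":{"series":{"type":"array","items":{"type":"array"}},"grip_force":{"type":"number"}},"required":["series"]}

```bash
ls; mkdir -p pics; python3 - <<'E'
from cell import manip
import cv2,numpy as np
print(manip.read_state())
for n in("scene","top"):
    p,d=manip.camera(n); cv2.imwrite(f"pics/{n}0.png",p[:,:,::-1]); np.savez(f"{n}0.npz",p=p,d=d)
    i=manip.camera_info(n); print(n,i["intrinsics"],i["extrinsics"])
E
```

```text
pics
{'clock': 0.0, 'joints': array([ 1.22840272e+00,  3.00491700e-01,  1.52158207e+00, -2.51917224e-05,
        1.32070910e+00, -6.65955440e-02]), 'qd': array([ 0.00106692,  0.00023403, -0.00149881, -0.00095967,  0.0004334 ,
       -0.0007863 ]), 'effort': array([-2.26513730e-03, -5.31800616e+01, -3.52731764e+01,  7.07883853e-02,
        2.44493445e-02, -5.24157784e-06]), 'eef_pos': array([149.69967913, 528.98890633, 229.87460096]), 'eef_rot': array([-3.14153780e+00,  1.18920263e-03,  1.29500454e+00]), 'wrist_force': array([ 0.28933301, -0.78054933, -0.05311719]), 'moment': array([0.01039191, 0.00878942, 0.03737239]), 'finger_gap': 93.78094774928212}
scene [[435.6389659    0.         329.80602384]
 [  0.         435.6389659  246.5947643 ]
 [  0.           0.           1.        ]] [[ 2.12233500e-01  9.77131100e-01  1.31055246e-02 -1.44155501e+02]
 [ 6.07915792e-01 -1.21515807e-01 -7.84647882e-01 -2.49748891e+02]
 [-7.65111319e-01  1.74495621e-01 -6.19803152e-01  1.14025646e+03]
 [ 0.00000000e+00  0.00000000e+00  0.00000000e+00  1.00000000e+00]]
top [[570.34816807   0.         315.13916407]
 [  0.         570.34816807 234.20197753]
 [  0.           0.           1.        ]] [[-1.62247302e-02 -9.99698130e-01 -1.84501403e-02  4.48729339e+01]
 [-9.98570901e-01  1.71406581e-02 -5.06196898e-02  5.55666841e+02]
 [ 5.09206568e-02  1.76024824e-02 -9.98547565e-01  8.23847343e+02]
 [ 0.00000000e+00  0.00000000e+00  0.00000000e+00  1.00000000e+00]]
```

View pics/scene0.png

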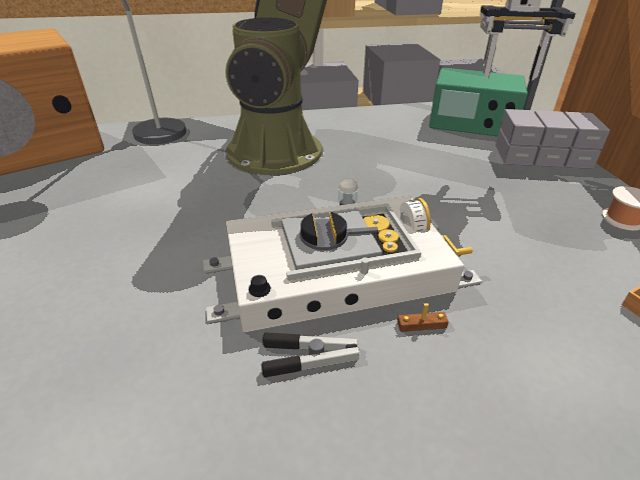

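View pics/top0.png

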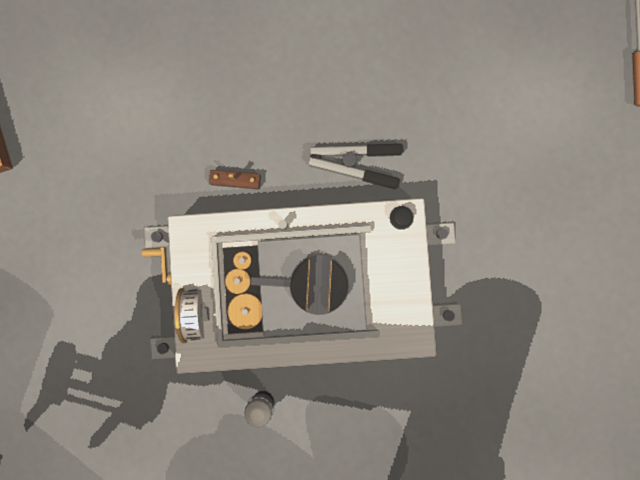

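The top view shows the chassis with its deck corners near (168,216), (424,199), (436,355) and (178,372), and chassis +y pointing image-left. The panel's rear edge is near u=365, the dial near (319,284), and the knob at (401,217). The gear well is partly uncovered. Next I'll measure these.

```bash
cat > h.py <<'E'
import numpy as np,cv2
from cell import manip
def cloud(n,d):
    i=manip.camera_info(n);K=np.array(i["intrinsics"]);E=np.array(i["extrinsics"])
    v,u=np.mgrid[:480,:640]
    c=np.stack([(u-K[0,2])/K[0,0]*d,(v-K[1,2])/K[1,1]*d,d],-1)
    return (c-E[:3,3])@E[:3,:3]
def ray(n,u,v,z):
    i=manip.camera_info(n);K=np.array(i["intrinsics"]);E=np.array(i["extrinsics"])
    o=-E[:3,:3].T@E[:3,3];r=E[:3,:3].T@np.linalg.inv(K)@[u,v,1]
    return o+r*(z-o[2])/r[2]
E
python3 - <<'E'
from h import *
f=np.load("top0.npz");d=f["d"];p=f["p"];W=cloud("top",d);z=W[...,2]
for u,v in[(400,280),(350,260),(319,284),(300,284),(240,350),(401,217),(340,227),(345,285),(265,282),(285,222),(500,100)]: print((u,v),W[v,u].round(1),p[v,u])
m=((z>52)&(z<115)).astype(np.uint8);m=cv2.morphologyEx(m,cv2.MORPH_OPEN,np.ones((5,5)))
n,l,s,c=cv2.connectedComponentsWithStats(m);print(s,c)
k=np.argmax(s[1:,4])+1
dk=(l==k)&(z<66)
pts=W[dk][:,:2].astype(np.float32);r=cv2.minAreaRect(pts);print("deck",r,cv2.boxPoints(r))
# panel strip z ~78
mp=((z>73.5)&(z<83)&(l==k)).astype(np.uint8);mp=cv2.morphologyEx(mp,cv2.MORPH_OPEN,np.ones((3,3)))
n,l2,s2,c2=cv2.connectedComponentsWithStats(mp);print(s2,c2)
dm=((z>90)&(z<112)).astype(np.uint8);n,l3,s3,c3=cv2.connectedComponentsWithStats(dm);print(s3,c3)
vis=np.clip((z+10)*2,0,255).astype(np.uint8);vis=cv2.resize(cv2.applyColorMap(vis[170:390,130:470],2),None,fx=2.3,fy=2.3,interpolation=0);cv2.imwrite("pics/z0.png",vis)
cv2.imwrite("pics/crop0.png",cv2.resize(p[170:390,130:470,::-1],None,fx=2.3,fy=2.3,interpolation=2))
E
```

```text
(400, 280) [488.7 -81.4  59.4] [229 228 217]
(350, 260) [517.3 -12.1  78.3] [128 124 117]
(319, 284) [485.8  30.3  84.6] [105 100  97]
(300, 284) [486.8  55.  101.8] [60 57 55]
(240, 350) [395.8 141.1  59.6] [155 145 132]
(401, 217) [574.3 -82.1  79.9] [68 65 62]
(340, 227) [563.6   0.   57.9] [143 137 126]
(345, 285) [484.6  -4.  102.1] [61 59 56]
(265, 282) [489.6 103.   82.6] [105 100  97]
(285, 222) [570.   74.8  84.5] [190 183 168]
(500, 100) [ 754.7 -245.8   -1. ] [156 151 142]
[[     0      0    640    480 265712]
 [   169    199    268    175  40800]
 [   245    397     28     30    688]] [[322.45814265 231.90517929]
 [301.2645098  286.05938725]
 [258.44476744 411.61046512]]
deck ((483.2558288574219, 56.44465637207031), (220.55718994140625, 361.5395812988281), 2.965442657470703) [[ 363.77304  231.26727]
 [ 382.47678 -129.78818]
 [ 602.73865 -118.37796]
 [ 584.0349   242.67749]]
[[     0      0    640    480 299837]
 [   394    208     18     18    255]
 [   258    235    109    102   6900]
 [   192    293      8      5     40]
 [   181    294     10      5     42]
 [   203   
[... 241 characters left out ...]
   295.        ]
 [185.38095238 295.64285714]
 [204.74193548 314.88709677]
 [185.54054054 337.51351351]
 [193.         336.5       ]
 [198.         336.        ]]
[[     0      0    640    480 305238]
 [   291    259     19     53    713]
 [   329    260     19     53    709]
 [   175    300     24     35    536]
 [   188    302      1      1      1]
 [   181    304      1      1      1]
 [   183    305      1      1      1]
 [   188    330      1      1      1]] [[319.7399734  239.14993218]
 [300.87517532 284.31136045]
 [336.99294781 286.2877292 ]
 [185.48134328 316.82835821]
 [188.         302.        ]
 [181.         304.        ]
 [183.         305.        ]
 [188.         330.        ]]
```

View pics/z0.png

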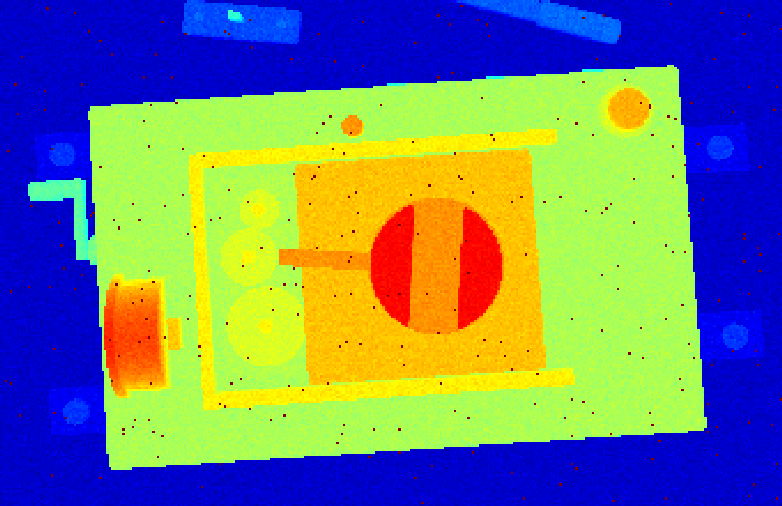

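View pics/crop0.png

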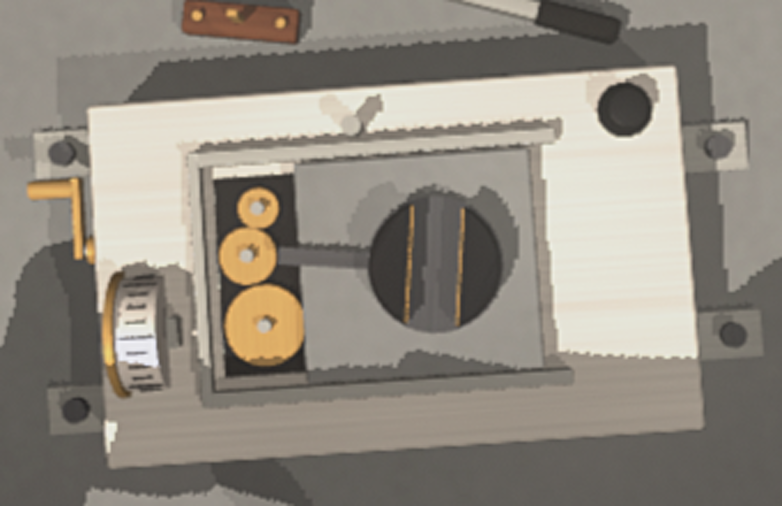

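The height map separates deck, rails, panel, dial and slot cleanly. Next I'll fit the panel's rear edge, the dial centre and the slot angle in the chassis frame.

```bash
cat >> h.py <<'E'
def measure(d,fr=None):
    W=cloud("top",d);z=W[...,2]
    m=((z>52)&(z<115)).astype(np.uint8);m=cv2.morphologyEx(m,cv2.MORPH_OPEN,np.ones((5,5)))
    n,l,s,c=cv2.connectedComponentsWithStats(m);k=np.argmax(s[1:,4])+1
    if fr is None:
        r=cv2.minAreaRect(W[(l==k)&(z<66)][:,:2].astype(np.float32)); b=cv2.boxPoints(r)
        C=np.array(r[0]); e=[b[(i+1)%4]-b[i] for i in range(4)]; ey=max(e,key=lambda q:q[1]);yaw=np.arctan2(-ey[0],ey[1])
    else: C,yaw=fr
    ex=np.array([np.cos(yaw),np.sin(yaw)]);ey=np.array([-ex[1],ex[0]])
    P=np.stack([(W[...,:2]-C)@ex,(W[...,:2]-C)@ey],-1)
    pm=(z>74.5)&(z<82)&(abs(P[...,0])<64)&(P[...,1]>-110)&(P[...,1]<118)
    rear=[P[pm&(abs(P[...,0]-x)<3)][:,1] for x in range(-58,60,8)]
    rear=np.array([np.percentile(q,1) for q in rear if len(q)])
    pp=P[pm];print("frame",C,yaw,"panel x range",np.percentile(pp[:,0],[0.3,99.7]),"rear y",rear.round(1))
    dm=(z>95)&(z<110)&(P[...,1]<100)&(abs(P[...,0])<70)
    (cx,cy),rad=cv2.minEnclosingCircle(P[cv2.morphologyEx(dm.astype(np.uint8),cv2.MORPH_OPEN,np.ones((3,3)))>0].astype(np.float32))
    sm=(z>82)&(z<88)&(np.hypot(P[...,0]-cx,P[...,1]-cy)<34)
    q=P[sm]; vx,vy,x0,y0=cv2.fitLine(q.astype(np.float32),cv2.DIST_HUBER,0,.01,.01).ravel()
    print("dial",cx,cy,rad,"world",C+cx*ex+cy*ey,"slot angle in chassis (ccw)",np.arctan(vy/vx) if abs(vx)>1e-6 else 1.57,"slot mean",x0,y0)
    return C,yaw
E
python3 -c "
from h import *
measure(np.load('top0.npz')['d'])"
```

```text
frame [483.25582886  56.44465637] 0.05175668 panel x range [-63.68052412  63.71095289] rear y [-84.8 -84.9 -84.9 -85.5 -85.1 -85.7 -85.  -85.6 -86.1 -85.3 -84.7 -85.
 -84.5 -84.3 -84.4]
dial 0.17536017298698425 -26.24869728088379 37.92201232910156 world [484.78889321  30.24017972] slot angle in chassis (ccw) -0.104300454 slot mean -0.3612662 -25.88637
```

Panel is open about 56 mm, and the slot is about 0.10 rad clockwise. Plan: with the fingers part open (about 30 mm, jaw axis along chassis x), both fingertips push the rear face. The same spread then fits in the slot. First, travel high.

>>> apply_moves(
  series=[
    [[2.0, -3.5, 0], [0, 0, -0.12], 32],
    [[5.2, -9.0, 0], [0, 0, -0.25], 32],
    [[8.5, -14.7, 0], [0, 0, -0.37], 32],
    [[11.8, -20.4, 0], [0, 0, -0.5], 32],
    [[15.1, -26.1, 0], [0, 0, -0.62], 32],
    [[18.4, -31.8, 0], [0, 0, -0.75], 32],
    [[21.7, -37.5, 0], [0, 0, -0.87], 32],
    [[25.0, -43.2, 0], [0, 0, -1.0], 32],
    [[28.3, -48.9, 0], [0, 0, -1.12], 32],
    [[31.4, -54.3, 0], [0, 0, -1.243], 32],
  ],
)

```text
clock: 1.35
eef_pos: [452.2, 5.3, 230.5]
eef_rot: [-3.142, -0.0, 0.048]
wrist_force: [1.1, 0.9, -0.5]
finger_gap: 30.0
```

>>> apply_moves(
  series=[
    [[1.5, -2.6, 0], [0, 0, 0], 32],
    [[2.5, -4.3, 0], [0, 0, 0], 32],
    [[2.5, -4.3, -2], [0, 0, 0], 32],
    [[2.5, -4.3, -5], [0, 0, 0], 32],
    [[2.5, -4.3, -8], [0, 0, 0], 32],
    [[2.5, -4.3, -10], [0, 0, 0], 32],
    [[2.5, -4.3, -11], [0, 0, 0], 32],
    [[2.5, -4.3, -11], [0, 0, 0], 32],
    [[2.5, -4.3, -11], [0, 0, 0], 32],
    [[2.5, -4.3, -11], [0, 0, 0], 32],
  ],
)

```text
clock: 2.6
eef_pos: [476.9, -35.6, 121.1]
eef_rot: [3.141, -0.001, 0.052]
wrist_force: [0.3, -0.2, 0.7]
finger_gap: 30.4
```

```bash
python3 - <<'E'
from h import *
p,d=manip.camera("scene"); cv2.imwrite("pics/scene1.png",p[150:350,180:500,::-1].repeat(2,0).repeat(2,1))
print(manip.read_state())
E
```

```text
{'clock': 2.65, 'joints': array([-1.51204252e-01,  2.68491410e-01,  1.83785848e+00, -8.16619323e-06,
        1.03421290e+00, -2.03230898e-01]), 'qd': array([ 0.00014056,  0.00391564,  0.0033308 ,  0.00075838, -0.00027666,
       -0.00026023]), 'effort': array([ 3.40864446e-02, -4.63670397e+01, -3.03582752e+01,  6.07314426e-02,
        3.67315358e-02, -4.46180778e-06]), 'eef_pos': array([476.82860299, -35.63237305, 121.02659781]), 'eef_rot': array([ 3.14137791e+00, -1.00724608e-03,  5.20309257e-02]), 'wrist_force': array([-0.07405086, -1.36263247, -0.83073171]), 'moment': array([-0.06826721,  0.03858086, -0.02005549]), 'finger_gap': 30.031518502783612}
```

View pics/scene1.png

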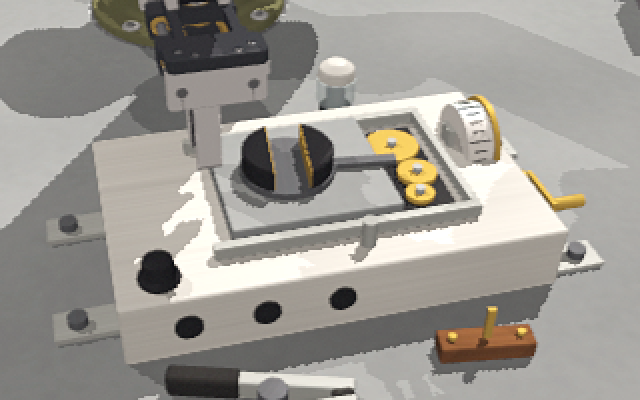

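The scene view shows the fingers hanging above the panel's rear edge at crop (205,150). The hand is 24 mm short of the approach point, so I'll move back and then down.

>>> apply_moves(
  series=[
    [[0.6, -1.0, 0], [0, 0, 0], 32],
    [[1.2, -2.1, 0], [0, 0, 0], 32],
    [[1.2, -2.1, 0], [0, 0, 0], 32],
    [[1.2, -2.1, -1.0], [0, 0, 0], 32],
    [[1.2, -2.1, -2.0], [0, 0, 0], 32],
    [[1.2, -2.1, -2.7], [0, 0, 0], 32],
    [[1.2, -2.1, -3.1], [0, 0, 0], 32],
    [[1.2, -2.1, -3.1], [0, 0, 0], 32],
    [[1.2, -2.1, -3.1], [0, 0, 0], 32],
    [[1.2, -2.1, -3.1], [0, 0, 0], 32],
  ],
)

```text
clock: 3.9
eef_pos: [488.7, -56.6, 89.7]
eef_rot: [3.141, -0.0, 0.052]
wrist_force: [-0.1, 0.0, 0.0]
finger_gap: 30.2
```

>>> apply_moves(
  series=[
    [[-0.05, 0.9, 0], [0, 0, 0], 32],
    [[-0.09, 1.8, 0], [0, 0, 0], 32],
    [[-0.13, 2.5, 0], [0, 0, 0], 32],
    [[-0.17, 3.2, 0], [0, 0, 0], 32],
    [[-0.2, 3.9, 0], [0, 0, 0], 32],
    [[-0.24, 4.6, 0], [0, 0, 0], 32],
    [[-0.27, 5.3, 0], [0, 0, 0], 32],
    [[-0.31, 6.0, 0], [0, 0, 0], 32],
    [[-0.34, 6.6, 0], [0, 0, 0], 32],
    [[-0.37, 7.2, 0], [0, 0, 0], 32],
  ],
)

```text
clock: 5.15
eef_pos: [484.9, 15.5, 89.5]
eef_rot: [3.141, -0.0, 0.052]
wrist_force: [-0.4, -6.1, 0.2]
finger_gap: 30.0
```

>>> apply_moves(
  series=[
    [[-0.01, 0.1, 0], [0, 0, 0], 32],
    [[-0.01, 0.2, 0], [0, 0, 0], 32],
    [[-0.02, 0.3, 0], [0, 0, 0], 32],
    [[-0.02, 0.4, 0], [0, 0, 0], 32],
    [[-0.02, 0.4, 0], [0, 0, 0], 32],
    [[-0.02, 0.45, 0], [0, 0, 0], 32],
    [[-0.02, 0.45, 0], [0, 0, 0], 32],
    [[-0.02, 0.5, 0], [0, 0, 0], 32],
    [[-0.02, 0.5, 0], [0, 0, 0], 32],
    [[-0.02, 0.5, 0], [0, 0, 0], 32],
  ],
)

```text
clock: 6.4
eef_pos: [484.7, 17.8, 89.6]
eef_rot: [3.136, 0.0, 0.052]
wrist_force: [-0.8, -28.7, 1.1]
finger_gap: 30.0
```

Force rose to 29 N at the stop, so the panel should be shut. Backing off to look.

>>> apply_moves(
  series=[
    [[0.1, -1.5, 0], [0, 0, 0], 32],
    [[0.1, -2.5, 1], [0, 0, 0], 32],
    [[0.2, -4.0, 4], [0, 0, 0], 32],
    [[0.4, -7.0, 8], [0, 0, 0], 32],
    [[0.5, -11.0, 11], [0, 0, 0], 32],
    [[0.6, -16.0, 11], [0, 0, 0], 32],
    [[0.7, -20.0, 11], [0, 0, 0], 32],
    [[0.8, -22.0, 11], [0, 0, 0], 32],
    [[0.8, -22.0, 11], [0, 0, 0], 32],
    [[0.8, -22.0, 11], [0, 0, 0], 32],
  ],
)

```text
clock: 7.65
eef_pos: [492.8, -198.5, 199.5]
eef_rot: [-3.141, 0.0, 0.053]
wrist_force: [-0.9, -0.1, -0.0]
finger_gap: 30.1
```

```bash
python3 - <<'E'
from h import *
p,d=manip.camera("top"); cv2.imwrite("pics/top2.png",p[:,:,::-1]); np.savez("top2.npz",d=d)
measure(d,(np.array([483.256,56.445]),0.05176))
print(manip.read_state()['eef_pos'])
E
```

```text
frame [483.256  56.445] 0.05176 panel x range [-63.67794527  63.7422429 ] rear y [-28.9 -28.2 -28.6 -29.1 -29.7 -29.1 -29.4 -30.  -29.4 -29.8 -29.  -29.4
 -28.8 -28.  -28.5]
dial 0.1336914598941803 29.720796585083008 37.97089767456055 world [481.85185079  86.1329098 ] slot angle in chassis (ccw) -0.13304144 slot mean 0.20507333 30.63906
[ 492.80198485 -198.44000183  199.5341168 ]
```

View pics/top2.png

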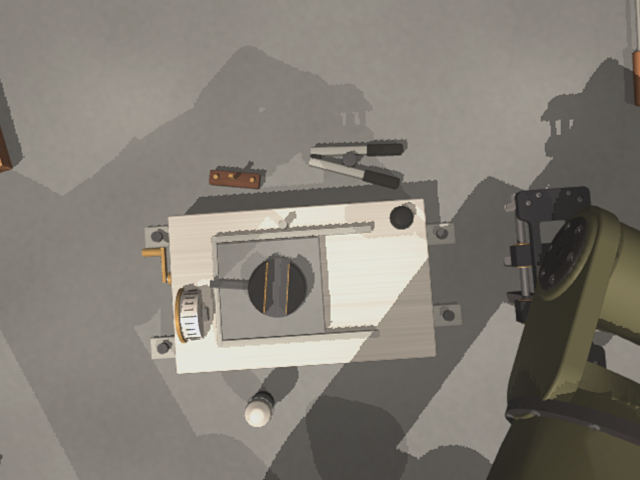

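The panel is shut: rear edge at chassis y = -29, and the gear well is covered. The dial is at pixel (277,287). Now I'll go above the slot, then into it.

>>> apply_moves(
  series=[
    [[-0.1, 3.0, 0], [0, 0, -0.03], 32],
    [[-0.3, 8.0, 0], [0, 0, -0.06], 32],
    [[-0.6, 14.0, 0], [0, 0, -0.09], 32],
    [[-0.8, 20.0, 0], [0, 0, -0.115], 32],
    [[-1.0, 25.0, 0], [0, 0, -0.115], 32],
    [[-1.1, 28.0, 0], [0, 0, -0.115], 32],
    [[-1.1, 28.5, -2], [0, 0, -0.115], 32],
    [[-1.1, 28.5, -4.5], [0, 0, -0.115], 32],
    [[-1.1, 28.5, -5.5], [0, 0, -0.115], 32],
    [[-1.1, 28.5, -5.5], [0, 0, -0.115], 32],
  ],
)

```text
clock: 8.95
eef_pos: [481.5, 85.7, 144.4]
eef_rot: [3.142, 0.001, -0.062]
wrist_force: [-0.6, -0.4, 0.3]
finger_gap: 30.0
```

```bash
python3 - <<'E'
from h import *
p,d=manip.camera("scene"); cv2.imwrite("pics/scene3.png",p[150:350,180:500,::-1].repeat(2,0).repeat(2,1))
s=manip.read_state();print(s['eef_pos'],s['eef_rot'])
E
```

```text
[481.80606794  85.62605847 145.04684427] [-3.14147971e+00 -4.60507595e-04 -6.26994574e-02]
```

View pics/scene3.png

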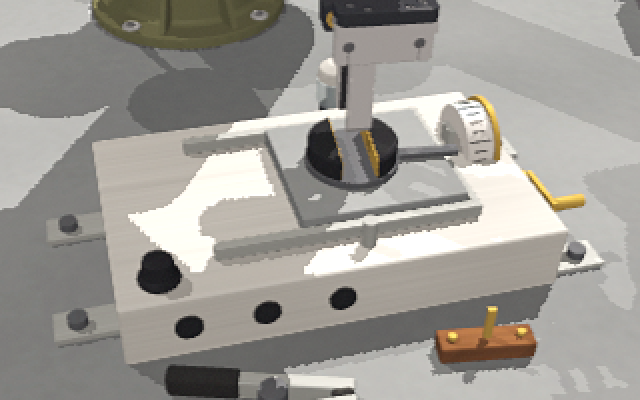

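The fingertips hang right above the slot at crop (358,125). Descending into it.

>>> apply_moves(
  series=[
    [[0, 0.1, -0.5], [0, 0, 0], 32],
    [[0, 0.1, -1.0], [0, 0, 0], 32],
    [[0, 0.1, -1.5], [0, 0, 0], 32],
    [[0, 0.1, -2.0], [0, 0, 0], 32],
    [[0, 0.1, -2.4], [0, 0, 0], 32],
    [[0, 0.1, -2.7], [0, 0, 0], 32],
    [[0, 0.1, -3.0], [0, 0, 0], 32],
    [[0, 0.1, -3.0], [0, 0, 0], 32],
    [[0, 0.1, -3.0], [0, 0, 0], 32],
    [[0, 0.1, -3.0], [0, 0, 0], 32],
  ],
)

```text
clock: 10.25
eef_pos: [481.8, 86.4, 114.6]
eef_rot: [-3.142, -0.0, -0.063]
wrist_force: [-0.3, 0.3, 0.4]
finger_gap: 30.5
```

Tips are about 12 mm deep in the slot with no contact force. Turning clockwise.

>>> apply_moves(
  series=[
    [[0, 0, 0], [0, 0, -0.12], 32],
    [[0, 0, 0], [0, 0, -0.24], 32],
    [[0, 0, 0], [0, 0, -0.36], 32],
    [[0, 0, 0], [0, 0, -0.48], 32],
    [[0, 0, 0], [0, 0, -0.6], 32],
    [[0, 0, 0], [0, 0, -0.72], 32],
    [[0, 0, 0], [0, 0, -0.84], 32],
    [[0, 0, 0], [0, 0, -0.96], 32],
    [[0, 0, 0], [0, 0, -1.08], 32],
    [[0, 0, 0], [0, 0, -1.2], 32],
  ],
)

```text
clock: 11.5
eef_pos: [482.1, 86.8, 114.7]
eef_rot: [-3.14, 0.0, -1.267]
wrist_force: [2.8, 4.1, -1.1]
finger_gap: 29.9
```

```bash
python3 - <<'E'
from h import *
p,d=manip.camera("scene"); cv2.imwrite("pics/scene4.png",p[150:350,180:500,::-1].repeat(2,0).repeat(2,1))
s=manip.read_state();print(s['eef_pos'],s['eef_rot'],s['wrist_force'],s['moment'],s['joints'])
E
```

```text
[482.0370501   86.77647235 114.66260546] [-3.14028605e+00  3.87438961e-04 -1.27271758e+00] [ 1.5226344  2.1615208 -0.3461003] [ 0.53071725 -0.20969378  0.04753431] [1.02997793e-01 3.01377013e-01 1.81170132e+00 7.39995862e-04
 1.02730772e+00 1.37533334e+00]
```

View pics/scene4.png

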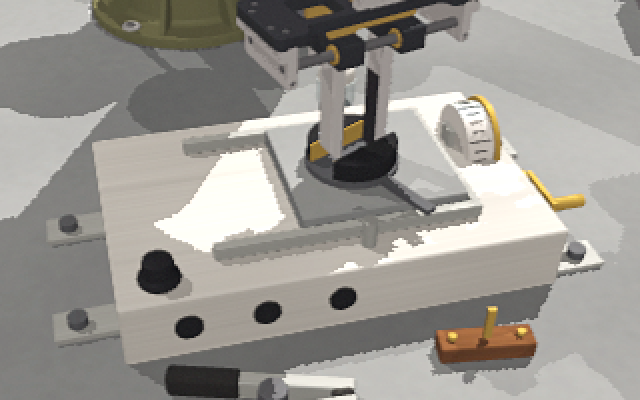

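The fastener follows: the tongue has swung towards the keeper, its tip at crop (430,208). Continuing.

>>> apply_moves(
  series=[
    [[0, 0, 0], [0, 0, -0.08], 32],
    [[0, 0, 0], [0, 0, -0.16], 32],
    [[0, 0, 0], [0, 0, -0.24], 32],
    [[0, 0, 0], [0, 0, -0.32], 32],
    [[0, 0, 0], [0, 0, -0.36], 32],
    [[0, 0, 0], [0, 0, -0.4], 32],
    [[0, 0, 0], [0, 0, -0.43], 32],
    [[0, 0, 0], [0, 0, -0.45], 32],
    [[0, 0, 0], [0, 0, -0.45], 32],
    [[0, 0, 0], [0, 0, -0.45], 32],
  ],
)

```text
clock: 12.8
eef_pos: [482.2, 86.5, 114.7]
eef_rot: [-3.14, 0.0, -1.712]
wrist_force: [5.6, 3.5, -2.6]
finger_gap: 30.2
```

```bash
python3 - <<'E'
from h import *
p,d=manip.camera("scene"); cv2.imwrite("pics/scene5.png",p[150:350,180:500,::-1].repeat(2,0).repeat(2,1))
s=manip.read_state();print(s['eef_pos'],s['eef_rot'],s['wrist_force'],s['moment'],s['joints'])
E
```

```text
[482.22581904  86.48906004 114.71864981] [-3.14006418e+00  4.51486798e-04 -1.71206117e+00] [ 5.37636074  3.47051885 -1.24487462] [ 0.55995287 -0.91519482  0.11502673] [1.02656657e-01 3.01397038e-01 1.81151984e+00 8.06048428e-05
 1.02708351e+00 1.81467653e+00]
```

View pics/scene5.png

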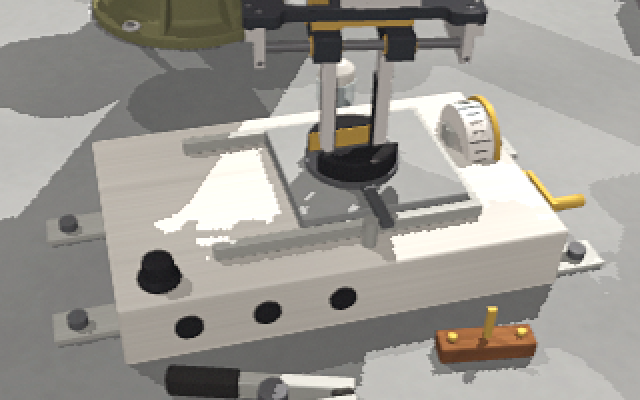

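The tongue now lies just beside the keeper post, at crop (380,208), and the resisting moment has begun to rise. I'll turn a little further until the stop is clear.

>>> apply_moves(
  series=[
    [[0, 0, 0], [0, 0, -0.02], 32],
    [[0, 0, 0], [0, 0, -0.04], 32],
    [[0, 0, 0], [0, 0, -0.06], 32],
    [[0, 0, 0], [0, 0, -0.07], 32],
    [[0, 0, 0], [0, 0, -0.08], 32],
    [[0, 0, 0], [0, 0, -0.09], 32],
    [[0, 0, 0], [0, 0, -0.1], 32],
    [[0, 0, 0], [0, 0, -0.1], 32],
    [[0, 0, 0], [0, 0, -0.1], 32],
    [[0, 0, 0], [0, 0, -0.1], 32],
  ],
)

```text
clock: 14.1
eef_pos: [482.4, 86.2, 114.8]
eef_rot: [-3.139, -0.001, -1.808]
wrist_force: [5.8, -0.2, -1.4]
finger_gap: 30.0
```

```bash
python3 - <<'E'
from h import *
s=manip.read_state();print(s['clock'],s['eef_pos'],s['eef_rot'],s['wrist_force'],s['moment'])
E
```

```text
14.1 [482.39189294  86.15462928 114.78470849] [-3.13913144e+00 -8.72115434e-04 -1.80833310e+00] [ 5.77079258 -0.2184304  -1.35396627] [ 0.04362843 -1.13444019  2.58206279]
```

2.6 N m against the stop. Now I'll turn back within the slack to free the walls, then lift straight out.

>>> apply_moves(
  series=[
    [[0, 0, 0], [0, 0, 0.08], 32],
    [[0, 0, 0], [0, 0, 0.16], 32],
    [[0, 0.05, 0], [0, 0, 0.25], 32],
    [[0, 0.05, 0], [0, 0, 0.25], 32],
    [[0, 0.05, 1.0], [0, 0, 0.25], 32],
    [[0, 0.05, 2.5], [0, 0, 0.25], 32],
    [[0, 0.05, 5], [0, 0, 0.25], 32],
    [[0, 0.05, 9], [0, 0, 0.25], 32],
    [[0, 0.05, 12], [0, 0, 0.25], 32],
    [[0, 0.05, 12], [0, 0, 0.25], 32],
  ],
)

```text
clock: 15.35
eef_pos: [482.4, 87.0, 237.4]
eef_rot: [-3.137, 0.0, -1.564]
wrist_force: [0.1, -0.2, 0.1]
finger_gap: 30.1
```

>>> apply_moves(
  series=[
    [[0, -3, 0], [0, 0, 0], 32],
    [[0, -8, 0], [0, 0, 0], 32],
    [[0, -13, 0], [0, 0, 0], 32],
    [[0, -18, 0], [0, 0, 0], 32],
    [[0, -23, 0], [0, 0, 0], 32],
    [[0, -27, 0], [0, 0, 0], 32],
    [[0, -30, 0], [0, 0, 0], 32],
    [[0, -30, 0], [0, 0, 0], 32],
    [[0, -30, 0], [0, 0, 0], 32],
    [[0, -30, 0], [0, 0, 0], 32],
  ],
)

```text
clock: 16.6
eef_pos: [481.8, -212.1, 234.4]
eef_rot: [3.142, 0.0, -1.562]
wrist_force: [0.5, -1.2, 0.7]
finger_gap: 30.3
```

```bash
python3 - <<'E'
from h import *
p,d=manip.camera("top"); cv2.imwrite("pics/top6.png",p[:,:,::-1])
W=cloud("top",d)
measure(d,(np.array([483.256,56.445]),0.05176))
# slot via finer check: slot mask direction
s=manip.read_state();print(s['clock'],s['eef_pos'],s['wrist_force'])
E
```

```text
frame [483.256  56.445] 0.05176 panel x range [-63.76908214  63.66302942] rear y [-28.9 -28.2 -28.8 -29.1 -29.6 -29.9 -29.5 -30.  -29.2 -29.8 -29.  -29.4
 -28.8 -28.1 -28.5]
dial 0.2010902464389801 29.989492416381836 38.06465530395508 world [481.90525782  86.40473278] slot angle in chassis (ccw) 1.5685737 slot mean 0.15193477 29.564621
16.65 [ 481.78180838 -212.22531558  234.49625183] [ 0.66423154 -0.3803024   0.34243627]
```

View pics/top6.png

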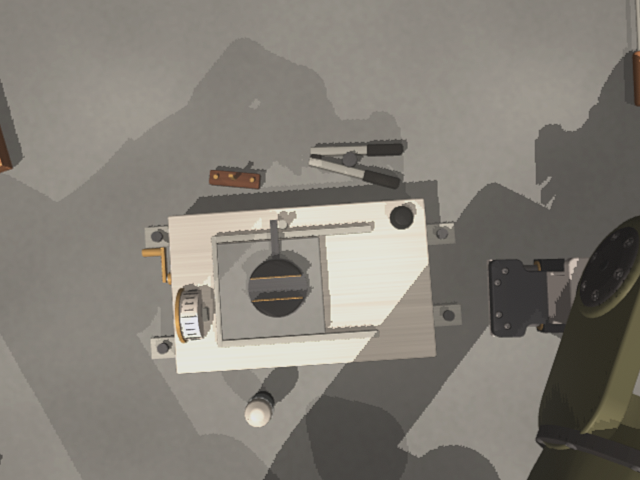

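The slot lies along chassis y (measured 1.569 rad, equivalent to -1.573). The tongue is beside the keeper at (275,235), the panel is shut, and everything else is where it was. The hand is clear, so I'll hand in.

```bash
python3 -c "
from cell import manip
print(manip.sign_off())"
```

```text
the job is handed in; nothing more can be done
None
```

The panel is fully shut and the quarter-turn fastener is turned clockwise to its stop, so the panel is locked. I handed the job in at about 16.7 s.

- **Panel:** I pushed its rear face with both fingertips, gripping nothing, until the force rose to 29 N at the stop. The rear edge then measured chassis y ≈ -29 mm, the shut position, and was the same after locking.
- **Fastener:** I set both fingertips, spread about 30 mm, in the slot rather than one. I turned clockwise until the resisting moment reached 2.6 N m. After lifting out, the slot measured within about 0.003 rad of chassis y, and the tongue lies beside the keeper post.
- **Surroundings:** In the last top picture the crank, knob, valve, pointer carrier and clamp look unmoved; I checked this by eye only. The hand is clear, with near-zero wrist force.

No final check failed. Before turning, the slot angle read 0.10 rad in the first picture and 0.13 rad after the push, which I put down to measurement noise.

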